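Set the full-arch casts on the model plates of their size

TASK

Pick out the three full-arch dental casts (those with a whole horseshoe of teeth) and put each on the round metal plate of its own size: the large cast on the large plate, the medium one on the medium plate, the small one on the small plate. Each must sit flat, teeth up and well centred on its plate, and be set down gently, never dropped. Leave the two partial casts with their single straight row of teeth, and the dropper bottle, standing where they are.

Things in the scene. Friction and masses are not known exactly. Their poses are not given: they have to be found in the camera images.
- cast_large: The large full-arch dental cast, loose, beige stone, about 165 g, lying teeth up on the mat: D-shaped base 64 mm wide (y) by 58 mm deep (x) and 22 mm high, with upright flat parallel sides (facing +y and -y) to pinch across the width; a horseshoe of teeth on top brings it to 30 mm. Origin: centre of its underside. x points from the rounded front to the straight heel, z up through the teeth. At the start x points away from the robot, turned up to 35 degrees either way.
- cast_medium: The medium full-arch dental cast, loose, beige stone, about 100 g, lying teeth up on the mat: D-shaped base 52 mm wide (y) by 47 mm deep (x) and 22 mm high, with upright flat parallel sides (facing +y and -y) to pinch across the width; a horseshoe of teeth on top brings it to 30 mm. Origin: centre of its underside. x points from the rounded front to the straight heel, z up through the teeth. At the start x points away from the robot, turned up to 35 degrees either way.
- cast_small: The small full-arch dental cast, loose, beige stone, about 55 g, lying teeth up on the mat: D-shaped base 40 mm wide (y) by 36 mm deep (x) and 22 mm high, with upright flat parallel sides (facing +y and -y) to pinch across the width; a horseshoe of teeth on top brings it to 30 mm. Origin: centre of its underside. x points from the rounded front to the straight heel, z up through the teeth. At the start x points away from the robot, turned up to 35 degrees either way.
- plate_large: The large round aluminium model plate with a dark knurled band round its edge, fixed to the mat: a flat disc 96 mm in diameter and 14 mm high, no rim. Origin: centre of its underside (its top is 14 mm above), z up; its turn does not matter.
- plate_medium: The medium round aluminium model plate with a dark knurled band round its edge, fixed to the mat: a flat disc 76 mm in diameter and 14 mm high, no rim. Origin: centre of its underside (its top is 14 mm above), z up; its turn does not matter.
- plate_small: The small round aluminium model plate with a dark knurled band round its edge, fixed to the mat: a flat disc 56 mm in diameter and 14 mm high, no rim. Origin: centre of its underside (its top is 14 mm above), z up; its turn does not matter.
- partial_a: A partial dental cast, loose, same beige stone, to be left alone: oblong base 26 mm (x) by 54 mm (y), 22 mm high, with one straight row of four teeth to 30 mm. Origin: centre of its underside, z up.
- partial_b: A partial dental cast, loose, same beige stone, to be left alone: oblong base 26 mm (x) by 54 mm (y), 22 mm high, with one straight row of four teeth to 30 mm. Origin: centre of its underside, z up.
- bottle: Small white plastic dropper bottle standing upright, loose, to be left alone: 32 mm in diameter, 62 mm high. Origin: centre of its underside, z up. All loose things stand on the green bench mat, 3 mm thick, so that their undersides and those of the plates are at z = 0.003; centres of neighbouring things are at least 110 mm apart.
Things that resemble listed ones, but are neither listed nor needed, are in the scene too. What is shaped like the plate_large but brown or green is not meant.

How it is judged (in metres and radians):
At the end, for the whole second after the job is handed in: Each full-arch cast rests on the plate of its own size, centre within 12 mm of the plate's centre, flat on it (height within 3 mm, tilt under 0.1 rad), teeth up, released and still; the partial casts and the bottle are within 15 mm of where they began (horizontal distance between cast_large and plate_large below 0.012 m and z of cast_large in the frame of plate_large between 0.011 and 0.017 m and angle between each of cast_large, cast_medium, cast_small's own z axis and vertical below 0.1 rad and linear speed of each of cast_large, cast_medium, cast_small below 0.02 m/s and angular speed of each of cast_large, cast_medium, cast_small below 0.2 rad/s and horizontal distance between cast_medium and plate_medium below 0.012 m and z of cast_medium in the frame of plate_medium between 0.011 and 0.017 m and horizontal distance between cast_small and plate_small below 0.012 m and z of cast_small in the frame of plate_small between 0.011 and 0.017 m and distance of each of partial_a, partial_b, bottle from where it was at the start of the episode below 0.015 m); the robot touches nothing.
It fails at once if a full-arch cast is let go in mid-air (more than about 13 mm above its plate) ((height (world z) of cast_large above 0.03 m and contact force between cast_large and anything else below 0.01 N) or (height (world z) of cast_medium above 0.03 m and contact force between cast_medium and anything else below 0.01 N) or (height (world z) of cast_small above 0.03 m and contact force between cast_small and anything else below 0.01 N)).
It fails at once if a partial cast or the bottle is pushed more than 15 mm or tipped over (distance of any of partial_a, partial_b, bottle from where it was at the start of the episode above 0.015 m or angle between any of partial_a, partial_b, bottle's own z axis and vertical above 0.4 rad).
It also fails if it takes over 88 s, if anything falls off the work surface, if the arm or the gripper's body presses on something with over 40 N, if the wrist force passes 120 N, or if a joint passes its speed limit or range.

ROBOT

A 6-joint arm with a two-finger parallel gripper is mounted at the origin on the work surface. World frame = base frame: x ahead of the robot, y to its left, z up, the work surface at z = 0. Lengths are in mm, angles in rad, forces in N, time in s.
With the tool pointing down it reaches from about 275 to 750 mm from the base axis. Payload 10.2 kg.
Tool frame: the origin (TCP) lies between the finger pads; the fingertips stand 17 mm ahead of it and the grasp point (between the pads) lies 2 mm behind it (tips_ahead is the distance from the TCP to the fingertips, in mm); z points along the fingers, y is the line along which they close (so a half turn about z gives the same grasp; the last joint's range is limited). The gripper opens to 85 mm and grips with 20 to 120 N. Pads are 22 mm wide; open, the fingers measure 114 mm over their backs; the gripper's body (76 mm by 85 mm) begins 54 mm behind the grasp point. The pads swing forward as they close: fully open they stand 13 mm farther back than shut.
Start: joints at [1.089, 0.313, 1.498, -0, 1.331, -0.223], TCP at [134.371, 507.519, 248.294] pointing down, gripper open.
Joint ranges: [-2.94, 2.94], [-0.97, 2.17], [0.19, 2.56], [-1.23, 4.37], [0.02, 3.11], [-2.88, 2.88]. Speed limits (rad/s): [2.39, 2.39, 3.01, 3.14, 3.14, 3.14].

INTERFACE

Orientations are given as a unit quaternion [w, x, y, z].
In Python, from rig import sense, capture, finish_job, boxes_of, tips_ahead gives the robot as it stands.
- The arm moves only by the tool drive_tool, never from a script. Its argument "commands" is text: rows parted by semicolons, each of 7 numbers parted by spaces: the shift along the world's x, y, z in units of 0.1 m (1.0 is 0.1 m), then the turn, a rotation vector about the world's x, y, z in units of pi/4 rad (1.0 is pi/4 rad), then the opening in per cent of the stroke, from 0 (shut) to 100 (fully open). A call has 1 to 20 rows; each row shifts and turns the commanded pose from where the row before left it; what a row does not reach is not made up. A row lasts 1/12 s, in which the tool goes at most 41.7 mm and 7.16 degrees, less where a joint would pass 70% of its speed; a pose out of reach is approached as far as the arm can. A call with a number of a shift or a turn outside -1 to 1 is refused whole. A call with a gripper value outside its range is refused whole. The fingers move at their own pace and stop on an object; "force" is the grip in N (left out, the last holds). Time passes only in rows, so rows that do not move let the fingers close. It gives the time, the measured TCP pose, the force, the opening and the grip force at its end, in the units of the state.
- sense(): the state, without advancing time (a new reading comes with each control period).
- capture(name): name is "side" or "top" or "wrist"; returns a dict with "pixels" (384x512x3 uint8, blue, green, red), "fov_y" (degrees; the focal length in pixels is half the picture's height over the tangent of half this angle, whatever the lens; pixels are square), "cx", "cy" (the principal point, pixels), "position" and "attitude" of the camera in the world; the wrist camera has in their place "tool_from_camera" (4x4, takes a point from camera to tool coordinates, whose origin is the TCP and whose axes are the flange's). Camera axes: x right, y down, z forward; pixel columns grow to the right and rows downward; lengths in mm; the calibration is good to about 2 mm. The wrist camera is an equidistant fisheye: a pixel r from the principal point sees the ray r / f radians off the axis. A picture is of the moment at which its call begins: read the wrist's pose just before it. There is no depth.
- finish_job(): hands the job in; it is judged then, once.
Trained networks look in a picture, given as the dict that the camera call returned (one of the last four; its "shot" number tells which), for a name from the list of things; names that differ only in an ending like _2 or _b are one class to them, and where a whole thing is asked for, a point or a joint stands for the part that bears it (a point fixed in the world has none). Each returns a list of dicts, best first, with "confidence" (0 to 1); they miss things now and then, are a little off and sometimes report something else, mostly with a low value. They report only what shows in the picture. A call takes as long as a camera call. They do not tell look-alikes from the thing itself.
- boxes_of(picture, name): "position" ([column, row] in pixels, amid what is visible of it).
The state is a dict: "time_s": time; "joints": joint angles; "dq": joint speeds; "tau": joint torques, N m; "eef_pos": TCP position; "ee_rot": TCP orientation; "force": force on the tool from outside, world axes, zero at the start; "wrist_torque": the same for the moment, N m; "grip_width": opening from 0.0 (shut) to 1.0 (fully open); "grip_force": force on a finger pad.
Only numpy, scipy, OpenCV 4.12 (cv2) and the standard library are available. Lean on these libraries where they do the work, as an engineer would, in place of code of your own. Each camera call takes 0.05 s, during which the arm holds its last target. There are 200 camera calls.

## Working session

There is one attempt and no reset: what is moved stays moved. The work goes in short steps, Python scripts to look and compute and a tool call to move; the robot and the scene stay as the last step left them, time stands still between calls to the robot, and variables do not carry over. Pictures are saved under pics/ and viewed, at most 14 in all, crops included, and the job is handed in when it is done.

Besides the shell and the picture viewer there is one more tool, called in YAML: its name, and indented under it one key for each argument. drive_tool: Moves the arm, as the interface text tells. Shifts and turns lie within -1 to 1; 1 stands for 0.1 m of shift or pi/4 rad of turn. Its arguments: {"type":"object","properties":{"commands":{"type":"string"},"force":{"type":"number"}},"required":["commands"]}

```bash
mkdir -p pics; ls; cat > h.py <<'E'
import numpy as np, cv2
from scipy.spatial.transform import Rotation as R
from rig import *
def rot(a):
    a=np.array(a,float)
    return a if a.shape==(3,3) else R.from_quat(a,scalar_first=True).as_matrix()
def cam(p,st=None):
    if 'position' in p: return np.array(p['position'],float),rot(p['attitude'])
    T=np.array(p['tool_from_camera']);Rt=rot(st['ee_rot'])
    return Rt@T[:3,3]+np.array(st['eef_pos']),Rt@T[:3,:3]
def world(p,uv,z,st=None):
    c,Rc=cam(p,st);h=p['pixels'].shape[0];f=h/2/np.tan(np.radians(p['fov_y']/2))
    d=np.array([uv[0]-p['cx'],uv[1]-p['cy']])/f
    if 'position' in p: v=np.array([*d,1])
    else:
        r=np.hypot(*d); v=np.array([*(d/max(r,1e-9)*np.sin(r)),np.cos(r)])
    v=Rc@v; return c+v*(z-c[2])/v[2]
E
python3 - <<'E'
from h import *
print(sense())
for n in ['top','side']:
    p=capture(n);print(n,{k:v for k,v in p.items() if k!='pixels'})
    cv2.imwrite(f'pics/{n}0.png',p['pixels'])
    for k,z in [('cast_large',18),('cast_medium',18),('cast_small',18),('plate_large',17),('plate_medium',17),('plate_small',17),('partial_a',18),('bottle',60)]:
        for b in boxes_of(p,k): print(k,np.round(b['position']),round(b['confidence'],2),np.round(world(p,b['position'],z)[:2]))
E
```

```text
pics
{'time_s': 0.0, 'joints': array([ 1.08859109e+00,  3.13456825e-01,  1.49838979e+00,  2.26460387e-05,
        1.33104650e+00, -2.23400766e-01]), 'dq': array([ 2.47779072e-03, -4.22441404e-04,  7.97834771e-05, -7.13994119e-04,
        9.14257126e-04, -1.59417190e-03]), 'tau': array([ 7.12545698e-04, -4.12268579e+01, -2.59742385e+01, -1.27720778e-04,
        4.14270413e-03, -1.78933544e-05]), 'eef_pos': array([134.25928944, 507.30698007, 247.74938604]), 'ee_rot': array([-2.34994231e-04,  1.29044047e-01,  9.91638649e-01, -6.06382448e-04]), 'force': array([ 0.04421872,  0.47659235, -0.5108226 ]), 'wrist_torque': array([ 0.00758589, -0.00481528,  0.01469496]), 'grip_force': 0.0, 'grip_width': 1.0022631632940788}
top {'fov_y': 46.636878413612024, 'cx': 259.6130079158492, 'cy': 189.7373456210197, 'position': array([ 429.30859314,  146.06588782, 1162.6112053 ]), 'attitude': array([ 0.02774209, -0.70607167,  0.70662693, -0.0370345 ]), 'shot': 1}
cast_medium [261. 218.] 0.64 [461. 128.]
cast_small [363. 155.] 0.58 [ 626. -139.]
plate_large [ 94. 249.] 0.9 [385. 552.]
plate_large [107. 178.
[... 400 characters left out ...]
6.85993302]), 'attitude': array([-0.43486662,  0.88869534, -0.12905181,  0.0667626 ]), 'shot': 2}
cast_large [243. 236.] 0.75 [465. -10.]
cast_medium [226. 200.] 0.71 [456. 130.]
cast_small [327. 269.] 0.86 [ 613. -158.]
plate_large [226. 126.] 0.96 [549. 512.]
plate_large [273. 158.] 0.81 [640. 287.]
plate_large [287. 189.] 0.71 [628. 131.]
plate_large [176. 128.] 0.62 [384. 545.]
plate_medium [305. 225.] 0.87 [620. -16.]
plate_small [375. 324.] 0.58 [ 642. -308.]
partial_a [219. 164.] 0.66 [477. 298.]
partial_a [291. 341.] 0.61 [ 477. -297.]
partial_a [244. 237.] 0.34 [466. -15.]
bottle [256. 281.] 0.75 [ 445. -180.]
bottle [289. 342.] 0.42 [ 463. -321.]
bottle [225. 201.] 0.38 [443.  77.]
```

```bash
python3 -c "
import cv2
p=cv2.imread('pics/top0.png')[90:290,50:460]
cv2.imwrite('pics/topc.png',cv2.resize(p,None,fx=1.95,fy=1.95,interpolation=3))"
```

```text
(no output)
```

View pics/topc.png

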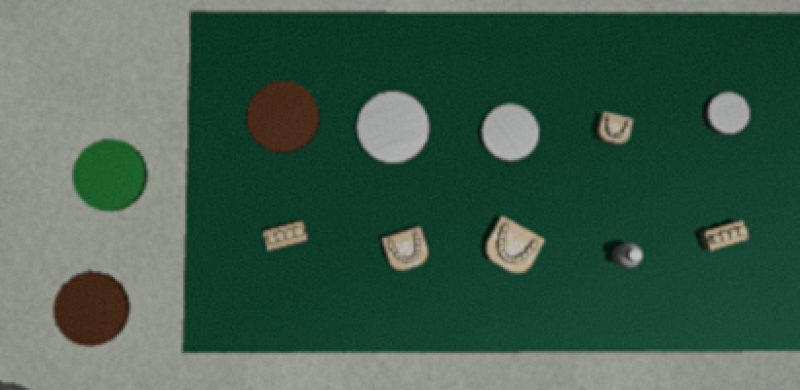

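View pics/side0.png

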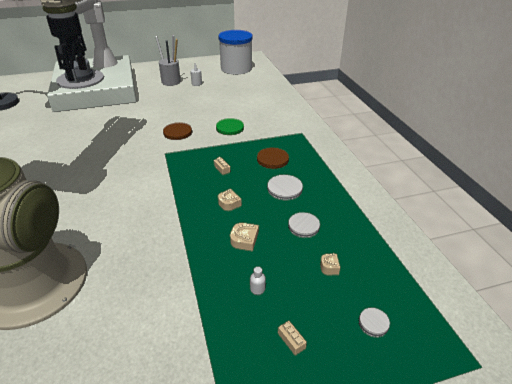

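The top view shows three grey plates: large at px (251,155), medium at (311,158), small at (423,148). The brown and green discs at (195,150), (106,179) and (97,248) are look-alikes. The arches are large (313,216), medium (258,217) and small (365,155). The partials are at (196,211) and (421,210), and the bottle is at (371,220). Next I fit D-shaped silhouettes to the casts.

```bash
cat >> h.py <<'E'
from scipy.optimize import minimize
DIM=dict(large=(64,58),medium=(52,47),small=(40,36)); PD=dict(large=96,medium=76,small=56)
def proj(p,P,st=None):
    c,Rc=cam(p,st);h=p['pixels'].shape[0];f=h/2/np.tan(np.radians(p['fov_y']/2))
    v=(np.atleast_2d(P)-c)@Rc; xy=v[:,:2]
    if 'position' in p: q=xy/v[:,2:]
    else:
        n=np.linalg.norm(xy,axis=1,keepdims=True); q=xy/np.maximum(n,1e-9)*np.arctan2(n,v[:,2:])
    return q*f+[p['cx'],p['cy']]
def D(size,s):
    w,d=DIM[size];xs=-d/2+s*d;t=np.linspace(np.pi/2,3*np.pi/2,25)
    return np.vstack([[d/2,w/2],np.c_[xs+s*d*np.cos(t),w/2*np.sin(t)],[d/2,-w/2]])
def fill(h,w,pts,S=4):
    m=np.zeros((h*S,w*S),np.uint8)
    cv2.fillConvexPoly(m,cv2.convexHull(np.round((pts+.5)*S).astype(np.int32)),255)
    return cv2.resize(m,(w,h),interpolation=cv2.INTER_AREA)/255.
def blob(m,uv):
    n,l,s,c=cv2.connectedComponentsWithStats(m.astype(np.uint8))
    k=[i for i in range(1,n) if s[i,4]>25]; i=min(k,key=lambda i:np.hypot(*(c[i]-uv)))
    return l==i
def fitcast(p,size,guess,st=None,z0=3):
    b=cv2.GaussianBlur(p['pixels'],(3,3),0).astype(int)
    m=blob((b[...,2]-b[...,0]>25)&(b[...,2]>b[...,1]-5),proj(p,[[*guess[:2],z0+20]],st)[0]).astype(float)
    h,w=m.shape
    def cost(q):
        d=D(size,np.clip(q[3],.2,.8));c,s=np.cos(q[2]),np.sin(q[2]);xy=d@np.array([[c,s],[-s,c]])+q[:2]
        P=np.vstack([np.c_[xy,np.full(len(xy),z)] for z in (z0,z0+22)])
        r=fill(h,w,proj(p,P,st)); return 1-np.minimum(r,m).sum()/np.maximum(r,m).sum()
    best=None
    for t0 in (-.4,0,.4) if len(guess)<3 else (guess[2],):
        x0=np.array([*guess[:2],t0,.5]);sx=np.vstack([x0]+[x0+e for e in np.diag([8,8,.2,.15])])
        r=minimize(cost,x0,method='Nelder-Mead',options=dict(initial_simplex=sx,maxiter=150,xatol=.02,fatol=1e-4))
        if best is None or r.fun<best.fun: best=r
    return best.x,1-best.fun
def fitplate(p,size,guess,st=None):
    b=p['pixels'].astype(int);m=(b.max(2)-b.min(2)<40)&(b.min(2)>110)
    m=blob(m,proj(p,[[*guess[:2],17]],st)[0]).astype(float);h,w=m.shape;t=np.linspace(0,2*np.pi,60)
    def cost(q):
        P=np.c_[q[0]+q[2]*np.cos(t),q[1]+q[2]*np.sin(t),np.full(60,17)]
        r=fill(h,w,proj(p,P,st)); return 1-np.minimum(r,m).sum()/np.maximum(r,m).sum()
    x0=np.array([*guess[:2],PD[size]/2]);sx=np.vstack([x0]+[x0+e for e in np.diag([8,8,4])])
    r=minimize(cost,x0,method='Nelder-Mead',options=dict(initial_simplex=sx,maxiter=120,xatol=.02,fatol=1e-4))
    return r.x,1-r.fun
E
python3 - <<'E'
from h import *
p=capture('top')
for k,uv in dict(large=(313,216),medium=(258,217),small=(365,155)).items():
    x,i=fitcast(p,k,world(p,uv,20)[:2]); print('cast',k,np.round(x,2),round(i,3))
for k,uv in dict(large=(251,155),medium=(311,158),small=(423,148)).items():
    x,i=fitplate(p,k,world(p,uv,17)[:2]); print('plate',k,np.round(x,2),round(i,3))
for n,uv in [('pa',(196,211)),('pb',(421,210)),('bot',(371,220))]: print(n,world(p,uv,20))
p=capture('wrist');print(p['tool_from_camera'],p['fov_y'],p['cx'],p['cy'])
for g in (85,70,60,45):print(g,tips_ahead(g) if callable(tips_ahead) else tips_ahead)
E
```

```text
cast large [ 4.6549e+02 -4.3700e+00 -5.0000e-01  4.4000e-01] 0.751
cast medium [4.6220e+02 1.3551e+02 3.0000e-01 4.1000e-01] 0.699
cast small [ 633.7  -144.03   -0.91    1.26] 0.313
plate large [626.63 153.11  47.37] 0.974
plate medium [619.44  -3.36  37.33] 0.967
plate small [ 646.12 -297.36   27.03] 0.956
pa [479.67603238 293.91327793  20.        ]
pb [ 481.78400491 -285.0185436    20.        ]
bot [ 456.19809428 -155.07089411   20.        ]
[[-2.92580677e-04 -9.52739085e-01 -3.03789649e-01  7.79471076e+01]
 [ 9.99999663e-01 -4.55285198e-05 -8.20316884e-04  1.37904765e+00]
 [ 7.67716864e-04 -3.03789786e-01  9.52738777e-01 -1.25885534e+02]
 [ 0.00000000e+00  0.00000000e+00  0.00000000e+00  1.00000000e+00]] 65.70646984690485 253.66088906279572 190.6912061999526
85 17.0
70 17.0
60 17.0
45 17.0
```

drive_tool:
  commands: "0.166 -0.256 -0.024 0 0 -0.0155 100; 0.166 -0.256 -0.024 0 0 -0.0155 100; 0.166 -0.256 -0.024 0 0 -0.0155 100; 0.166 -0.256 -0.024 0 0 -0.0155 100; 0.166 -0.256 -0.024 0 0 -0.0155 100; 0.166 -0.256 -0.024 0 0 -0.0155 100; 0.166 -0.256 -0.024 0 0 -0.0155 100; 0.166 -0.256 -0.024 0 0 -0.0155 100; 0.166 -0.256 -0.024 0 0 -0.0155 100; 0.166 -0.256 -0.024 0 0 -0.0155 100; 0.166 -0.256 -0.024 0 0 -0.0155 100; 0.166 -0.256 -0.024 0 0 -0.0155 100; 0.166 -0.256 -0.024 0 0 -0.0155 100; 0.166 -0.256 -0.024 0 0 -0.0155 100; 0.166 -0.256 -0.024 0 0 -0.0155 100; 0.166 -0.256 -0.024 0 0 -0.0155 100; 0.166 -0.256 -0.024 0 0 -0.0155 100; 0.166 -0.256 -0.024 0 0 -0.0155 100; 0.166 -0.256 -0.024 0 0 -0.0155 100; 0.166 -0.256 -0.024 0 0 -0.0155 100"

```text
time_s: 2.67
eef_pos: [467.0, -6.0, 200.2]
ee_rot: [0.0, 0.249, 0.969, -0.0]
force: [-0.0, -0.4, 0.3]
grip_width: 0.998
grip_force: 0.0
```

```bash
sed -i "s/m=blob((b\[...,2\]-b\[...,0\]>25)&(b\[...,2\]>b\[...,1\]-5)/m=blob((b[...,2]>b[...,1])\&(b[...,2]>b[...,0]+10)\&(b[...,2]>45)/" h.py
cat >> h.py <<'E'
def see(size,guess,name):
    st=sense();p=capture('wrist');x,i=fitcast(p,size,guess,st)
    print(size,np.round(x,3),'iou',round(i,3),'t',st['time_s'])
    Rt=rot(st['ee_rot']);e=np.array(st['eef_pos'])
    ya=np.arctan2(Rt[1,1],Rt[0,1]);d=(x[2]+np.pi/2-ya+np.pi/2)%np.pi-np.pi/2
    dz=25-2-12-2-e[2]
    print('tcp',e.round(1),'yaw',round(ya,3),'move xy',(x[:2]-e[:2]).round(1),'turn',round(d,3),'units',round(d/np.pi*4,3),'tilt',Rt[:,2].round(3))
    im=p['pixels'].copy();d=D(size,np.clip(x[3],.2,.8));c,s=np.cos(x[2]),np.sin(x[2]);xy=d@np.array([[c,s],[-s,c]])+x[:2]
    for z,col in((3,(0,0,255)),(25,(255,0,0))):cv2.polylines(im,[np.round(proj(p,np.c_[xy,np.full(len(xy),z)],st)).astype(int)],True,col)
    cv2.imwrite(f'pics/{name}.png',im)
E
python3 -c "
from h import *
see('large',(465,-4,-.5),'w1')"
```

```text
large [ 4.68232e+02 -3.16000e+00 -5.04000e-01  3.57000e-01] iou 0.971 t 2.6667
tcp [467.   -6.  200.2] yaw 1.068 move xy [1.2 2.8] turn -0.001 units -0.002 tilt [ 0. -0. -1.]
```

View pics/w1.png

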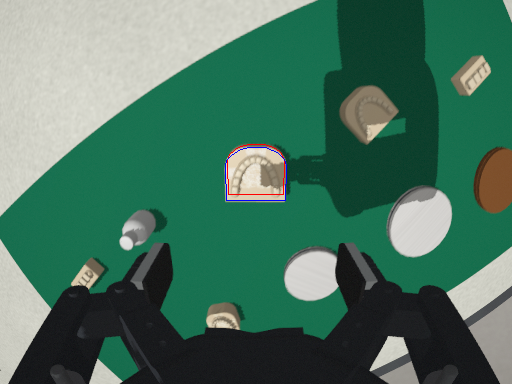

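View pics/w2.png

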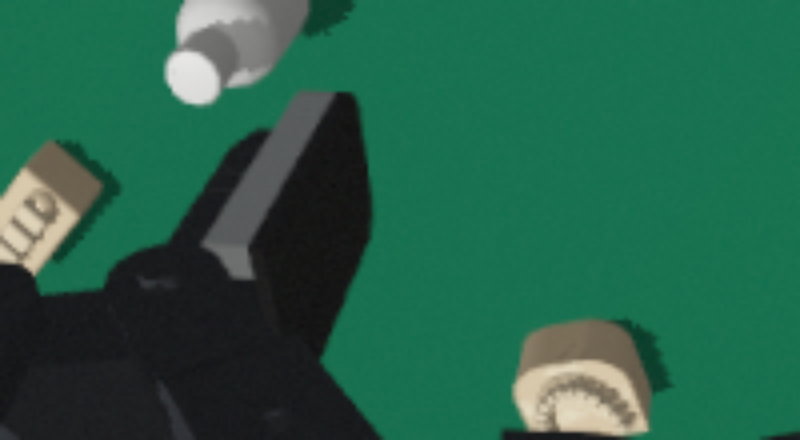

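drive_tool:
  commands: "0.012 0.028 -0.25 0 0 0 100; 0 0 -0.3 0 0 0 100; 0 0 -0.3 0 0 0 100; 0 0 -0.3 0 0 0 100; 0 0 -0.3 0 0 0 100; 0 0 -0.22 0 0 0 100; 0 0 -0.1 0 0 0 100; 0 0 -0.07 0 0 0 100; 0 0 0 0 0 0 100; 0 0 0 0 0 0 0; 0 0 0 0 0 0 0; 0 0 0 0 0 0 0; 0 0 0 0 0 0 0; 0 0 0 0 0 0 0; 0 0 0 0 0 0 0; 0 0 0 0 0 0 0"
  force: 35

```text
time_s: 4.1
eef_pos: [468.3, -1.8, 17.7]
ee_rot: [0.001, 0.248, 0.969, -0.0]
force: [-1.8, -0.4, 7.6]
grip_width: 0.739
grip_force: 39.3
```

drive_tool:
  commands: "0 0 0.1 0 0 0 0; 0 0 0.3 0 0 0 0; 0 0 0.3 0 0 0 0; 0.198 0.194 0 0 0 0 0; 0.198 0.194 0 0 0 0 0; 0.198 0.194 0 0 0 0 0; 0.198 0.194 0 0 0 0 0; 0.198 0.194 0 0 0 0 0; 0.198 0.194 0 0 0 0 0; 0.198 0.194 0 0 0 0 0; 0.198 0.194 0 0 0 0 0; 0 0 0 0 0 0 0; 0 0 -0.2 0 0 0 0; 0 0 -0.2 0 0 0 0; 0 0 -0.1 0 0 0 0; 0 0 0 0 0 0 0; 0 0 0 0 0 0 0"

```text
time_s: 5.52
eef_pos: [626.0, 153.4, 37.0]
ee_rot: [0.0, 0.249, 0.969, 0.0]
force: [-0.6, -0.4, -2.1]
grip_width: 0.74
grip_force: 39.8
```

```bash
python3 - <<'E'
from h import *
st=sense();p=capture('wrist');cv2.imwrite('pics/w3.png',p['pixels'])
print(st['eef_pos'],st['grip_width'],st['force'])
E
```

```text
[626.01291747 153.35624894  37.040787  ] 0.7402182170232177 [-0.57168628 -0.38703991 -2.0581519 ]
```

View pics/w3.png

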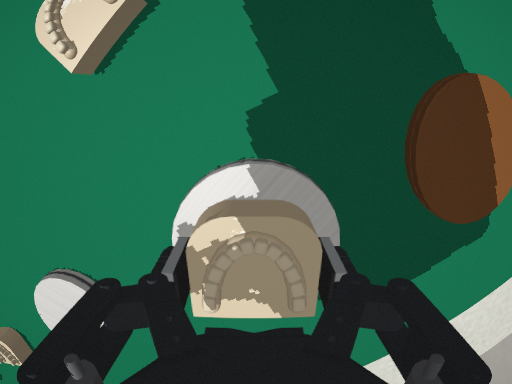

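The large cast (px 255,265) hangs level over the grey plate (px 257,210). I lower it the last few mm.

drive_tool:
  commands: "0.005 0 -0.03 0 0 0 0; 0 0 -0.015 0 0 0 0; 0 0 -0.01 0 0 0 0; 0 0 -0.01 0 0 0 0; 0 0 0 0 0 0 0; 0 0 0 0 0 0 0"

```text
time_s: 6.07
eef_pos: [626.8, 153.5, 31.7]
ee_rot: [0.001, 0.248, 0.969, 0.0]
force: [-5.3, -0.4, 11.2]
grip_width: 0.743
grip_force: 41.4
```

drive_tool:
  commands: "0 0 0 0 0 0 80; 0 0 0 0 0 0 90; 0 0 0 0 0 0 100; 0 0 0 0 0 0 100; 0 0 0 0 0 0 100; 0 0 0.15 0 0 0 100; 0 0 0.35 0 0 0 100; 0 0 0.35 0 0 0 100; 0 0 0.35 0 0 0 100; 0 0 0.2 0 0 0 100; 0 0 0 0 0 0 100"

```text
time_s: 6.98
eef_pos: [628.2, 153.7, 175.2]
ee_rot: [0.004, 0.248, 0.969, 0.001]
force: [0.7, -0.3, -0.0]
grip_width: 1.004
grip_force: 0.0
```

```bash
cat >> h.py <<'E'
def check(size,plate,th,name,guess=None):
    st=sense();p=capture('wrist');x,i=fitcast(p,size,(*(guess or plate),th),st,z0=17)
    print(size,x.round(2),round(i,3),'off',(x[:2]-plate).round(1))
    im=p['pixels'].copy();t=np.linspace(0,2*np.pi,60);r=PD[size]/2
    P=np.c_[plate[0]+r*np.cos(t),plate[1]+r*np.sin(t),np.full(60,17)]
    cv2.polylines(im,[np.round(proj(p,P,st)).astype(int)],True,(0,0,255))
    d=D(size,np.clip(x[3],.2,.8));c,s=np.cos(x[2]),np.sin(x[2]);xy=d@np.array([[c,s],[-s,c]])+x[:2]
    cv2.polylines(im,[np.round(proj(p,np.c_[xy,np.full(len(xy),39)],st)).astype(int)],True,(255,0,0))
    cv2.imwrite(f'pics/{name}.png',im)
E
python3 -c "
from h import *
check('large',(626.6,153.1),-.5,'w4')
see('medium',(463,134,.3),'w4b')"
```

```text
large [ 6.2708e+02  1.5440e+02 -5.0000e-01  2.9000e-01] 0.965 off [0.5 1.3]
medium [4.62985e+02 1.36011e+02 3.16000e-01 4.29000e-01] iou 0.959 t 7.0333
tcp [627.3 153.6 172.1] yaw 1.069 move xy [-164.3  -17.6] turn 0.819 units 1.042 tilt [ 0.004  0.    -1.   ]
```

View pics/w4.png

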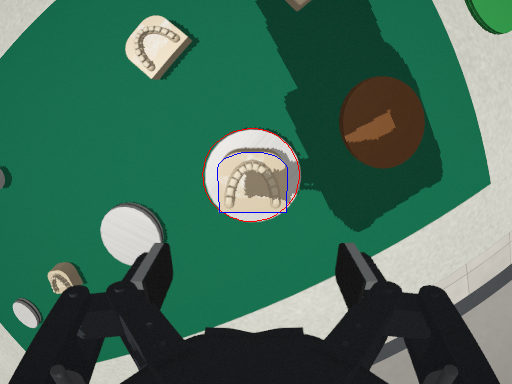

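Large cast is centred within about 1.5 mm (px 252,180). Now the medium cast.

drive_tool:
  commands: "-0.164 -0.018 0 0 0 0.104 100; -0.164 -0.018 0 0 0 0.104 100; -0.164 -0.018 0 0 0 0.104 100; -0.164 -0.018 0 0 0 0.104 100; -0.164 -0.018 0 0 0 0.104 100; -0.164 -0.018 0 0 0 0.104 100; -0.164 -0.018 0 0 0 0.104 100; -0.164 -0.018 0 0 0 0.104 100; -0.164 -0.018 0 0 0 0.104 100; -0.164 -0.018 0 0 0 0.104 100; 0 0 0 0 0 0 100; 0 0 0 0 0 0 100"

```text
time_s: 8.08
eef_pos: [462.0, 135.5, 168.9]
ee_rot: [-0.001, -0.156, 0.988, 0.0]
force: [0.0, 0.7, -0.3]
grip_width: 0.998
grip_force: 0.0
```

```bash
python3 -c "
from h import *
see('medium',(463,136,.316),'w5')"
```

```text
medium [4.63773e+02 1.36166e+02 3.13000e-01 4.13000e-01] iou 0.972 t 8.0833
tcp [462.  135.5 168.9] yaw 1.884 move xy [1.8 0.7] turn 0.0 units 0.001 tilt [-0.002 -0.    -1.   ]
```

drive_tool:
  commands: "0.018 0.007 -0.25 0 0 0 100; 0 0 -0.3 0 0 0 100; 0 0 -0.3 0 0 0 100; 0 0 -0.3 0 0 0 100; 0 0 -0.2 0 0 0 100; 0 0 -0.1 0 0 0 100; 0 0 -0.06 0 0 0 100; 0 0 0 0 0 0 100; 0 0 0 0 0 0 0; 0 0 0 0 0 0 0; 0 0 0 0 0 0 0; 0 0 0 0 0 0 0; 0 0 0 0 0 0 0; 0 0 0 0 0 0 0; 0 0 0 0 0 0 0; 0 0 0 0 0 0 0"
  force: 35

```text
time_s: 9.47
eef_pos: [465.0, 136.3, 20.0]
ee_rot: [0.001, -0.157, 0.988, -0.0]
force: [-0.5, 0.0, 6.0]
grip_width: 0.601
grip_force: 37.4
```

drive_tool:
  commands: "0 0 0.1 0 0 0 0; 0 0 0.35 0 0 0 0; 0 0 0.35 0 0 0 0; 0.1555 -0.139 0 0 0 0 0; 0.1555 -0.139 0 0 0 0 0; 0.1555 -0.139 0 0 0 0 0; 0.1555 -0.139 0 0 0 0 0; 0.1555 -0.139 0 0 0 0 0; 0.1555 -0.139 0 0 0 0 0; 0.1555 -0.139 0 0 0 0 0; 0.1555 -0.139 0 0 0 0 0; 0.1555 -0.139 0 0 0 0 0; 0.1555 -0.139 0 0 0 0 0; 0 0 0 0 0 0 0; 0 0 -0.25 0 0 0 0; 0 0 -0.25 0 0 0 0; 0 0 -0.1 0 0 0 0; 0 0 0 0 0 0 0; 0 0 0 0 0 0 0; 0 0 0 0 0 0 0"

```text
time_s: 11.13
eef_pos: [620.5, -2.8, 40.6]
ee_rot: [0.001, -0.157, 0.988, -0.0]
force: [-0.8, 0.1, -1.1]
grip_width: 0.602
grip_force: 37.5
```

drive_tool:
  commands: "0 -0.002 -0.03 0 0 0 0; 0 0 -0.015 0 0 0 0; 0 0 -0.01 0 0 0 0; 0 0 -0.01 0 0 0 0; 0 0 -0.005 0 0 0 0; 0 0 0 0 0 0 0; 0 0 0 0 0 0 0"

```text
time_s: 11.72
eef_pos: [620.0, -3.0, 34.0]
ee_rot: [0.0, -0.157, 0.988, -0.0]
force: [-8.3, -0.1, 15.8]
grip_width: 0.602
grip_force: 39.5
```

drive_tool:
  commands: "0 0 0 0 0 0 66; 0 0 0 0 0 0 75; 0 0 0 0 0 0 100; 0 0 0 0 0 0 100; 0 0 0 0 0 0 100; 0 0 0 0 0 0 100; 0 0 0.15 0 0 0 100; 0 0 0.35 0 0 0 100; 0 0 0.35 0 0 0 100; 0 0 0.35 0 0 0 100; 0 0 0.15 0 0 0 100; 0 0 0 0 0 0 100; 0 0 0 0 0 0 100"

```text
time_s: 12.8
eef_pos: [619.8, -3.0, 167.0]
ee_rot: [0.0, -0.157, 0.988, -0.0]
force: [0.3, -1.0, -1.0]
grip_width: 1.001
grip_force: 0.0
```

```bash
python3 -c "
from h import *
check('medium',(619.4,-3.4),.313,'w6')
see('small',(625,-147,-.1),'w6b')"
```

```text
medium [ 6.1897e+02 -2.5100e+00  3.3000e-01  2.9000e-01] 0.949 off [-0.4  0.9]
small [ 6.24596e+02 -1.41714e+02 -2.80000e-01  4.92000e-01] iou 0.944 t 12.85
tcp [619.3  -2.9 165.7] yaw 1.885 move xy [   5.3 -138.8] turn -0.595 units -0.757 tilt [-0.002  0.    -1.   ]
```

View pics/w6.png

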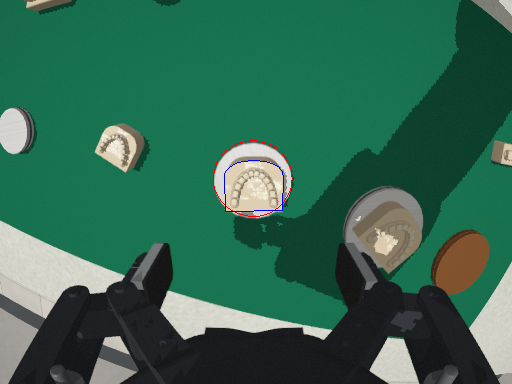

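Medium sits centred on its plate (px 253,180). Now the small cast (px 120,147).

drive_tool:
  commands: "0.005 -0.139 0 0 0 -0.076 100; 0.005 -0.139 0 0 0 -0.076 100; 0.005 -0.139 0 0 0 -0.076 100; 0.005 -0.139 0 0 0 -0.076 100; 0.005 -0.139 0 0 0 -0.076 100; 0.005 -0.139 0 0 0 -0.076 100; 0.005 -0.139 0 0 0 -0.076 100; 0.005 -0.139 0 0 0 -0.076 100; 0.005 -0.139 0 0 0 -0.076 100; 0.005 -0.139 0 0 0 -0.076 100; 0 0 0 0 0 0 100; 0 0 0 0 0 0 100"

```text
time_s: 13.9
eef_pos: [624.3, -142.0, 165.3]
ee_rot: [-0.001, 0.14, 0.99, 0.0]
force: [0.2, -0.3, -0.3]
grip_width: 0.998
grip_force: 0.0
```

```bash
python3 -c "
from h import *
see('small',(624.6,-141.7,-.28),'w7')
st=sense();p=capture('wrist')
print('plate',fitplate(p,'small',(646,-297),st),fitplate(p,'medium',(619,-3),st))"
```

```text
small [ 6.24836e+02 -1.40889e+02 -2.85000e-01  4.25000e-01] iou 0.955 t 13.9
tcp [ 624.3 -142.   165.3] yaw 1.289 move xy [0.5 1.1] turn -0.004 units -0.005 tilt [-0.002  0.001 -1.   ]
plate (array([ 647.23763843, -296.30861971,   27.94704444]), np.float64(0.9634301588319757)) (array([632.71675995,   1.06183705,  10.73048085]), np.float64(0.5550398579070899))
```

View pics/w7.png

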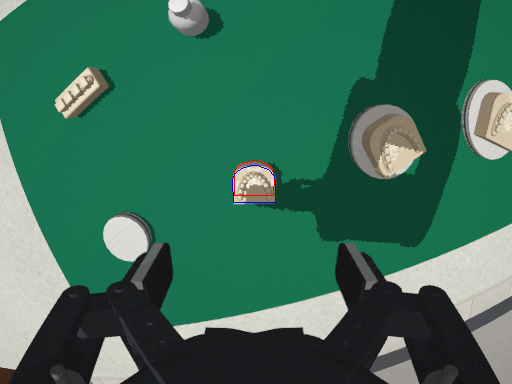

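Small cast framed by the fit at px (254,183); its plate at px (127,237).

drive_tool:
  commands: "0.005 0.011 -0.25 0 0 0 100; 0 0 -0.3 0 0 0 100; 0 0 -0.3 0 0 0 100; 0 0 -0.3 0 0 0 100; 0 0 -0.15 0 0 0 100; 0 0 -0.1 0 0 0 100; 0 0 -0.05 0 0 0 100; 0 0 0 0 0 0 100; 0 0 0 0 0 0 0; 0 0 0 0 0 0 0; 0 0 0 0 0 0 0; 0 0 0 0 0 0 0; 0 0 0 0 0 0 0; 0 0 0 0 0 0 0; 0 0 0 0 0 0 0; 0 0 0 0 0 0 0; 0 0 0 0 0 0 0; 0 0 0 0 0 0 0"
  force: 30

```text
time_s: 15.5
eef_pos: [625.7, -141.1, 22.9]
ee_rot: [0.001, 0.141, 0.99, -0.0]
force: [-1.4, 1.0, 5.6]
grip_width: 0.459
grip_force: 31.2
```

drive_tool:
  commands: "0 0 0.1 0 0 0 0; 0 0 0.3 0 0 0 0; 0 0 0.2 0 0 0 0; 0.022 -0.156 0 0 0 0 0; 0.022 -0.156 0 0 0 0 0; 0.022 -0.156 0 0 0 0 0; 0.022 -0.156 0 0 0 0 0; 0.022 -0.156 0 0 0 0 0; 0.022 -0.156 0 0 0 0 0; 0.022 -0.156 0 0 0 0 0; 0.022 -0.156 0 0 0 0 0; 0.022 -0.156 0 0 0 0 0; 0.022 -0.156 0 0 0 0 0; 0 0 0 0 0 0 0; 0 0 -0.2 0 0 0 0; 0 0 -0.15 0 0 0 0; 0 0 -0.05 0 0 0 0; 0 0 0 0 0 0 0; 0 0 0 0 0 0 0; 0 0 0 0 0 0 0"

```text
time_s: 17.17
eef_pos: [647.6, -297.2, 42.8]
ee_rot: [0.001, 0.141, 0.99, -0.0]
force: [0.8, 0.3, -0.4]
grip_width: 0.461
grip_force: 30.5
```

Target is 22.9 + 14 = 36.9.

drive_tool:
  commands: "0 0 -0.03 0 0 0 0; 0 0 -0.015 0 0 0 0; 0 0 -0.01 0 0 0 0; 0 0 -0.01 0 0 0 0; 0 0 0 0 0 0 0; 0 0 0 0 0 0 0; 0 0 0 0 0 0 0"

```text
time_s: 17.75
eef_pos: [647.4, -296.9, 36.9]
ee_rot: [0.0, 0.141, 0.99, -0.0]
force: [-5.3, 3.1, 8.4]
grip_width: 0.459
grip_force: 31.5
```

drive_tool:
  commands: "0 0 0 0 0 0 52; 0 0 0 0 0 0 60; 0 0 0 0 0 0 100; 0 0 0 0 0 0 100; 0 0 0 0 0 0 100; 0 0 0 0 0 0 100; 0 0 0 0 0 0 100; 0 0 0.15 0 0 0 100; 0 0 0.35 0 0 0 100; 0 0 0.35 0 0 0 100; 0 0 0.35 0 0 0 100; 0 0 0.15 0 0 0 100; 0 0 0 0 0 0 100; 0 0 0 0 0 0 100"

```text
time_s: 18.92
eef_pos: [647.3, -296.9, 170.6]
ee_rot: [0.0, 0.141, 0.99, -0.0]
force: [0.9, 0.3, -1.1]
grip_width: 1.002
grip_force: 0.0
```

```bash
python3 -c "
from h import *
check('small',(646.7,-296.8),-.285,'w8')
p=capture('side');cv2.imwrite('pics/side1.png',p['pixels'])"
```

```text
small [ 6.4701e+02 -2.9582e+02 -2.8000e-01  3.0000e-01] 0.959 off [0.3 1. ]
```

View pics/w8.png

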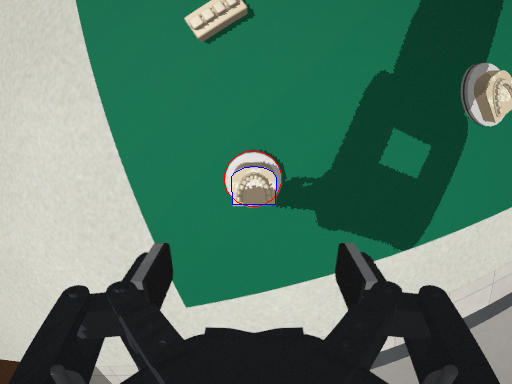

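View pics/side1.png

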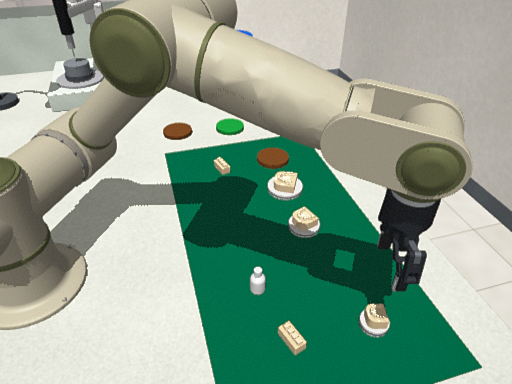

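All three casts sit flat on their own plates: side px (286,183), (305,218) and (375,320). The partials (221,165), (291,338) and the bottle (258,281) have not moved.

```bash
python3 -c "
from rig import *
print(finish_job())"
```

```text
the job is handed in; nothing more can be done
None
```

The job is handed in: all three full-arch casts sit on their own plates, about 1 to 1.5 mm off centre by the wrist camera, and the partial casts and bottle stand where they were; the judge's result was not shown.

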